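Push a block through the parts chute flap

TASK

With your fingertips, push the rectangular metal block along the deck of the parts chute and in under the hanging flap, so that it swings the flap open and drops into the catch tray behind. Then draw the fingers back so that the flap swings fully shut. Only push the block, do not pick it up, and leave everything else where it is.

Things in the scene. Friction and masses are not known exactly. Their poses are not given: they have to be found in the camera images.
- chute: Sheet-metal parts chute fixed on the bench. Origin: on the bench under the middle of the doorway; x points from the feed deck through the doorway to the tray, y left along the doorway, z up. Deck: dark steel plate, top 90 mm above the bench, from x = -200 to +6 mm, where it ends; side rails at y = +-115 mm stand 12 mm above it.
- doorway (a point): Middle of the doorway at deck height, on its near face; axes as the chute's. The doorway is 6 mm deep, 110 mm wide (y = +-55), with blue upright wings on either side out to y = +-117, 75 mm tall above the deck. An axle 8 mm thick runs across the top, underside 62 mm, top 70 mm above the deck: fingertips leaning forward can follow in under it.
- flap (a joint): Steel flap hung from the axle, 104 mm wide, 0.12 kg, lower edge 4 mm above the deck. Angle in rad: 0 = hanging shut; grows as it swings away from the deck over the tray side (to 1.45). It cannot swing towards the deck and falls shut by its own weight. About 1 N opens it.
- tray (a point): Middle of the flat floor of the catch tray, 10 mm above the bench, 120 mm beyond the doorway. The tray is 166 mm wide inside, its end wall 182 mm beyond the doorway, walls 50 to 60 mm high. From the deck's end a slope of 48 degrees leads down to it, steep enough for the block to slide by itself.
- block_center (a point): Centre (half-way up) of the loose rectangular aluminium block on the deck: 80 mm long (its x axis), 60 mm wide (y), 36 mm tall, 0.3 to 0.6 kg, two dark bores on top. Starts in front of the doorway, a little askew and off-centre, x roughly towards the flap. It tips over the deck's end once over half of it is past; follow it until its tail reaches the doorway.
- chuck: small steel drill chuck standing on the deck beside the doorway, 38 mm across, 40 mm tall; origin: centre of its underside. Leave it alone.
- bushing: brass bushing standing on the deck beside the doorway, on the other side from the chuck, 36 mm across, 32 mm tall; origin: centre of its underside. Leave it alone.
- strip: flat brown strip on the bench beside the chute, 110 x 35 x 6 mm; origin: centre of its underside. Leave it alone.
- offcut: dark steel offcut on the bench beside the chute, 50 x 30 x 25 mm; origin: centre of its underside. Leave it alone.
- driver: screwdriver with an orange handle lying on the bench. Leave it alone.
- brush: bench brush with a brown handle lying on the bench. Leave it alone.
- drill: green cordless drill lying on the bench, about 230 mm long, 60 mm high. Leave it alone.
- block: The same block, origin at the centre of its underside (18 mm below its centre).
There are look-alikes about, which are no part of the job. What is meant by the block is not orange, pink or turquoise, and is the smaller of those in its own colour.

How it is judged:
By the outcome, as a careful person would: the job done as asked, in the order asked, and still so for the second after the job is handed in, with the robot touching nothing.
It also fails if it takes over 38 s, if anything falls off the work surface, if the arm or the gripper's body presses on something with over 40 N, if the wrist force passes 120 N, or if a joint passes its speed limit or range.

ROBOT

A 6-joint arm with a two-finger parallel gripper is mounted at the origin on the work surface. World frame = base frame: x ahead of the robot, y to its left, z up, the work surface at z = 0. Lengths are in m, angles in rad, forces in N, time in s.
With the tool pointing down it reaches from about 0.35 to 0.975 m from the base axis. Payload 4.9 kg.
Tool frame: the origin (TCP) lies at the very end of the fingers, on their centre line; the grasp point (between the pads) lies behind it (manip.pinch_z is the y of the grasp point in the tool frame, in m); y points along the fingers, x is the direction in which the jaws open and shut, and the axes are right-handed (so a half turn about y gives the same grasp; the last joint's range is limited). The gripper opens to 85 mm and grips with 20 to 120 N. Pads are 22 mm wide; open, the fingers measure 114 mm over their backs; the gripper's body (76 mm by 85 mm) begins 54 mm behind the grasp point. The pads swing forward as they close: fully open they stand 13 mm farther back than shut.
Start: joints at [1.006, 0.053, 1.613, -0, 1.476, -0.119], TCP at [0.269, 0.564, 0.199] pointing down, gripper open.
Joint ranges: [-3.01, 3.01], [-1.01, 2.22], [0.06, 2.58], [-1.02, 4.17], [0.09, 2.62], [-3.14, 3.14]. Speed limits (rad/s): [2.57, 2.57, 3.14, 3.14, 3.14, 3.14].

INTERFACE

Orientations are given as a unit quaternion [w, x, y, z].
In Python, from plant import manip gives the robot as it stands.
- The arm moves only by the tool drive_tool, never from a script. Its argument "motion" is a list of rows, each a list of 3 entries, a list of its own where there are three numbers: the shift along the tool's x, y, z in units of 25 mm (1.0 is 25 mm), then the turn, a rotation vector about the tool's x, y, z in units of 5 degrees (1.0 is 5 degrees), then the closure, from -1 (fully open) to 1 (shut). A call has 1 to 12 rows; each row shifts and turns the commanded pose from where the row before left it, along the tool's axes as they then stand; what a row does not reach is not made up. A row lasts 1/10 s, in which the tool goes at most 50 mm and 8.59 degrees, less where a joint would pass 70% of its speed; a pose out of reach is approached as far as the arm can. A call is refused whole if a number of a shift passes 1 or a number of a turn 1, either way. A call with a gripper value outside its range is refused whole. The fingers move at their own pace and stop on an object; the grip force is fixed at half the most. Time passes only in rows, so rows that do not move let the fingers close. It gives the time, the measured TCP pose, the force and the opening at its end, in the units of the state.
- manip.state(): the state, without advancing time (a new reading comes with each control period).
- manip.grab_frame(name): name is "scene" or "top" or "wrist"; returns a dict with "img" (420x560x3 uint8, blue, green, red), "range_z" (420x560 float32, m along the optical axis (not along the pixel's ray), 0 where there is no reading), "camera_matrix" (3x3 intrinsics, pixels), "k1" (the pictures are not rectified: a ray, as slopes to the right and down, at radius r is drawn at 1 + k1 r^2 times it, then the intrinsics apply), "world_from_camera" (4x4, takes a point from camera to world coordinates); the wrist camera has in their place "T_tool_cam" (4x4, takes a point from camera to tool coordinates, whose origin is the TCP and whose axes are the tool frame's). Camera axes: x right, y down, z forward; pixel columns grow to the right and rows downward; lengths in m; the calibration is good to about 2 mm. A picture is of the moment at which its call begins: read the wrist's pose just before it.
- manip.job_done(): hands the job in, once; it reports no verdict.
The state is a dict: "time": time; "joint_pos": joint angles; "joint_vel": joint speeds; "joint_efforts": joint torques, N m; "tool_pos": TCP position; "tool_rot": TCP orientation; "contact_force": force on the tool from outside, world axes, zero at the start; "ft_torque": the same for the moment, N m; "gripper_width": opening from 0.0 (shut) to 1.0 (fully open).
Only numpy, scipy, OpenCV 4.12 (cv2) and the standard library are available. Lean on these libraries where they do the work, as an engineer would, in place of code of your own. Each camera call takes 0.05 s, during which the arm holds its last target. There are 200 camera calls.

## Working session

There is one attempt and no reset: what is moved stays moved. The work goes in short steps, Python scripts to look and compute and a tool call to move; the robot and the scene stay as the last step left them, time stands still between calls to the robot, and variables do not carry over. Pictures are saved under pics/ and viewed, about 8 in all and at most 12, crops included, and the job is handed in when it is done.

Besides the shell and the picture viewer there is one more tool, called after "Request:" as name(argument=value, ...), one argument or row to a line, values as JSON. drive_tool: Moves the arm, as the interface text tells. Its arguments: {"type":"object","properties":{"motion":{"type":"array","items":{"type":"array"}}},"required":["motion"]}

```bash
mkdir -p pics
cat > h.py <<'E'
import numpy as np, cv2
from plant import manip
from scipy.spatial.transform import Rotation as R
def grab(n):
    s=manip.state(); f=manip.grab_frame(n)
    if n=="wrist":
        T=np.eye(4);q=s["tool_rot"];T[:3,:3]=R.from_quat([q[1],q[2],q[3],q[0]]).as_matrix();T[:3,3]=s["tool_pos"]
        f["world_from_camera"]=T@np.array(f["T_tool_cam"])
    return f
def pts(f):
    K=np.array(f["camera_matrix"]);h,w=f["range_z"].shape
    u,v=np.meshgrid(np.arange(w),np.arange(h))
    p=np.stack([u,v],-1).reshape(-1,1,2).astype(float)
    n=cv2.undistortPoints(p,K,np.array([f["k1"],0,0,0.])).reshape(h,w,2)
    z=f["range_z"][...,None]
    P=np.concatenate([n*z,z],-1);T=np.array(f["world_from_camera"])
    return P@T[:3,:3].T+T[:3,3]
E
python3 - <<'E'
from h import *
import pickle
for n in("top","scene"):
    f=grab(n);cv2.imwrite(f"pics/{n}1.png",f["img"]);np.save(f"{n}1.npy",pts(f))
print(manip.state(), manip.pinch_z)
E
```

```text
{'time': 0.1, 'joint_pos': array([ 1.00603384e+00,  5.33102447e-02,  1.61414432e+00, -1.18239114e-05,
        1.47601180e+00, -1.18999736e-01]), 'joint_vel': array([ 0.00160412, -0.00228039, -0.00524704,  0.00126039, -0.00172174,
       -0.00013442]), 'joint_efforts': array([ 6.04145316e-05, -3.94904029e+01, -3.71363676e+01, -1.39374406e-04,
        3.92893940e-03,  2.43982311e-05]), 'tool_pos': array([0.26913371, 0.56339545, 0.19768138]), 'tool_rot': array([-0.59786411,  0.59844017,  0.37651558, -0.37770872]), 'contact_force': array([0.46049474, 0.00258221, 0.23998478]), 'ft_torque': array([ 0.01010701, -0.00807404, -0.03051067]), 'gripper_width': 0.9969818237682715} -0.0187
```

View pics/top1.png

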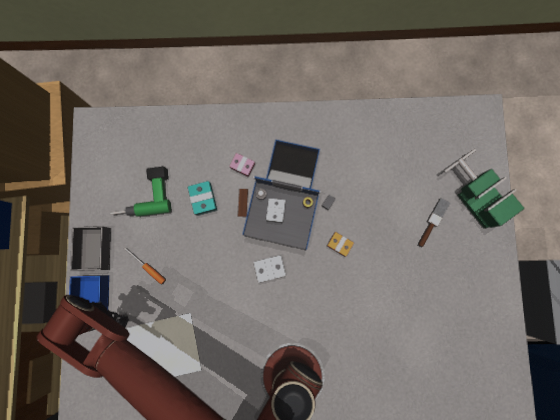

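View pics/scene1.png

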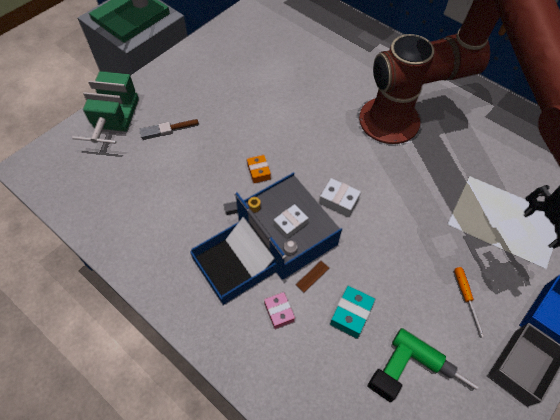

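The top view shows the chute with its deck at about (280,215), the doorway line from (257,181) to (317,191) and the block at (276,210). The chuck is at (261,195) and the bushing at (308,202). The larger silver look-alike is on the bench at (269,269).

Run:
```python
from h import *
P=np.load("top1.npy");im=cv2.imread("pics/top1.png")
a=cv2.resize(im[130:260,225:350],None,fx=6,fy=4.6*6/4.6,interpolation=cv2.INTER_CUBIC)
cv2.imwrite("pics/topcrop.png",a[:600*2][:780,:750] if 0 else cv2.resize(a,(577,600)))
# block top: z ~0.126
X=P[180:250,240:325].reshape(-1,3)
c=np.array(P[210,276]);print("c",c)
m=(abs(P[...,2]-0.126)<0.008)&(np.hypot(P[...,0]-c[0],P[...,1]-c[1])<0.06)
r=cv2.minAreaRect((P[m][:,:2]*1000).astype(np.float32));print("block",r,m.sum(),P[m].mean(0))
# deck
m=(abs(P[...,2]-0.09)<0.004)&(np.hypot(P[...,0]-c[0],P[...,1]-c[1])<0.2)
r=cv2.minAreaRect((P[m][:,:2]*1000).astype(np.float32));print("deck",r,m.sum(),P[m].mean(0));print(cv2.boxPoints(r))
for n,(u,v) in dict(chuck=(261,195),bush=(308,202),wl=(258,180),wr=(316,190)).items(): print(n,P[v,u])
m=(P[...,2]>0.15)&(P[...,2]<0.172)&(np.hypot(P[...,0]-c[0],P[...,1]-c[1])<0.2)
r=cv2.minAreaRect((P[m][:,:2]*1000).astype(np.float32));print("wings",r,cv2.boxPoints(r),P[m].mean(0))
```

```text
c [0.59636794 0.04136679 0.12673972]
block ((597.097412109375, 45.82805633544922), (60.21241760253906, 80.51632690429688), 82.0508041381836) 371 [0.59624283 0.04525401 0.12631982]
deck ((584.4909057617188, 27.853271484375), (233.61419677734375, 207.2047119140625), 74.9408187866211) 2304 [0.57597048 0.02561058 0.09016561]
[[ 454.09805   -58.024815]
 [ 654.1869   -111.86005 ]
 [ 714.8838    113.73135 ]
 [ 514.7949    167.56659 ]]
chuck [0.65058261 0.09339452 0.13443616]
bush [ 0.62807108 -0.07511756  0.08884559]
wl [0.70315003 0.10249603 0.14443288]
wr [ 0.65714529 -0.10023737  0.16792719]
wings ((681.7105102539062, 2.8479843139648438), (240.65469360351562, 13.705525398254395), 75.90906524658203) [[ 645.76886 -112.1904 ]
 [ 659.06195 -115.52716]
 [ 717.65216  117.88637]
 [ 704.3591   121.22313]] [0.68143051 0.00434499 0.16188491]
```

View pics/topcrop.png

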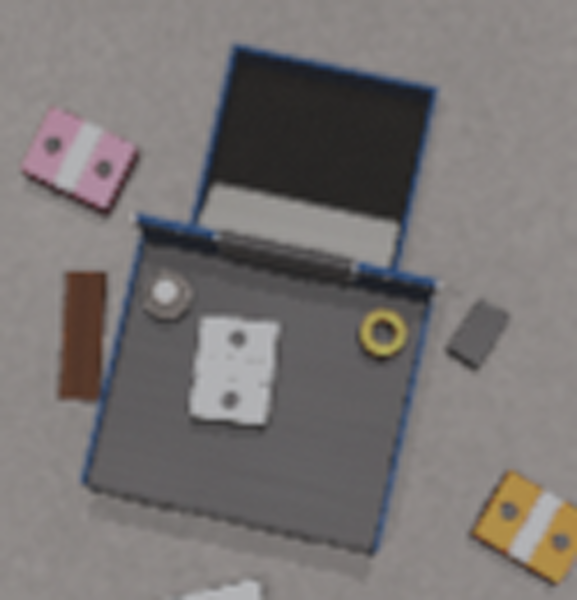

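```bash
cat >> h.py <<'E'
D=np.array([0.679,0.003,0.090]); A=-np.deg2rad(14.5)
CR=R.from_euler('z',A).as_matrix()
def w2c(p): return (CR.T@(np.asarray(p)-D).T).T*1000
def c2w(x,y,z): return D+CR@(np.array([x,y,z])/1000)
def Rt(yaw,lean,sgn):
    h=A+np.deg2rad(yaw);t=np.deg2rad(lean)
    f=np.array([np.cos(h),np.sin(h),0]);l=np.array([-np.sin(h),np.cos(h),0])*sgn
    y=f*np.sin(t)-np.array([0,0,np.cos(t)]); return np.stack([l,y,np.cross(l,y)],1)
def cur():
    s=manip.state();q=s["tool_rot"];return R.from_quat([q[1],q[2],q[3],q[0]]).as_matrix(),np.array(s["tool_pos"]),s
def plan(x,y,z,yaw,lean,sgn):
    M,p,s=cur();T=Rt(yaw,lean,sgn)
    print("t",s["time"],"tcp chute",w2c(p).round(1),"F",np.round(s["contact_force"],1),"w",s["gripper_width"])
    d=c2w(x,y,z)-p
    print("shift cur axes",(M.T@d/.025).round(2),"shift in target axes",(T.T@d/.025).round(2),"turn units",(np.rad2deg(R.from_matrix(M.T@T).as_rotvec())/5).round(2))
E
python3 - <<'E'
from h import *
M,p,s=cur();print(M.round(2))
print(np.array(grab("wrist")["T_tool_cam"]).round(3))
for g in(1,-1):plan(-185,40,70,-11,30,g)
E
```

```text
[[ 0.43 -0.   -0.9 ]
 [ 0.9  -0.    0.43]
 [-0.   -1.    0.  ]]
[[ 1.    -0.    -0.001 -0.   ]
 [ 0.001 -0.317  0.948 -0.175]
 [-0.001 -0.948 -0.317  0.084]
 [ 0.     0.     0.     1.   ]]
t 0.15 tcp chute [-537.1  440.   107.8] F [-0.6  0.5 -0. ] w 1.0017303052736457
shift cur axes [-13.     1.53 -16.89] shift in target axes [-13.02   9.75 -13.86] turn units [-6.   -0.   -0.02]
t 0.15 tcp chute [-537.1  440.   107.8] F [-0.6  0.5 -0. ] w 1.0017303052736457
shift cur axes [-13.     1.53 -16.89] shift in target axes [13.02  9.75 13.86] turn units [ 3.000e-02  3.477e+01 -9.320e+00]
```

Request:
drive_tool(
  motion=[
    [[-0.75,0,-0.95],[0,0,0],0.25],
    [[-0.75,0,-0.95],[0,0,0],0.25],
    [[-0.75,0,-0.95],[0,0,0],0.25],
    [[-0.75,0,-0.95],[0,0,0],0.25],
    [[-0.75,0,-0.95],[0,0,0],0.25],
    [[-0.75,0,-0.95],[0,0,0],0.25],
    [[-0.75,0,-0.95],[0,0,0],0.25],
    [[-0.75,0,-0.95],[0,0,0],0.25],
    [[-0.75,0,-0.95],[0,0,0],0.25],
    [[-0.75,0,-0.95],[0,0,0],0.25],
    [[-0.75,0,-0.95],[0,0,0],0.25],
    [[-0.75,0,-0.95],[0,0,0],0.25],
  ],
)

```text
time: 1.35
tool_pos: [0.4298, 0.2368, 0.1985]
tool_rot: [0.598, -0.598, -0.377, 0.377]
contact_force: [0.2, 0.4, 0.0]
gripper_width: 0.375
```

Request:
drive_tool(
  motion=[
    [[-0.67,0,-0.95],[-1,0,0],0.25],
    [[-0.67,0,-0.9],[-1,0,0],0.25],
    [[-0.67,0,-0.6],[-1,0,0],0.25],
    [[-0.67,0,-0.6],[-1,0,0],0.25],
    [[-0.67,0,-0.6],[-1,0,0],0.25],
    [[-0.65,0,-0.6],[-1,0,0],0.25],
    [[0,0,0],[0,0,0],0.25],
    [[0,0,0],[0,0,0],0.25],
  ],
)

```text
time: 2.15
tool_pos: [0.4792, 0.1036, 0.2185]
tool_rot: [-0.424, 0.732, 0.462, -0.267]
contact_force: [0.6, 0.6, -0.1]
gripper_width: 0.376
```

Run:
```python
from h import *
plan(-185,40,70,-11,30,1);plan(-185,40,12,-11,30,1)
f=grab("wrist");cv2.imwrite("pics/w1.png",f["img"]);P=pts(f)
C=w2c(P.reshape(-1,3)).reshape(P.shape)
m=(abs(C[...,2]-36)<4)&(abs(C[...,0]+90)<70)&(abs(C[...,1]-20)<45)&(f["range_z"]>0)
print(m.sum(),cv2.minAreaRect(C[m][:,:2].astype(np.float32)),C[m].mean(0))
m=(abs(C[...,2])<5)&(f["range_z"]>0)
print("deck z",C[m][:,2].mean(),m.sum())
m=(C[...,2]>45)&(C[...,2]<72)&(C[...,0]>-25)&(C[...,0]<25)&(f["range_z"]>0)
print("wall y range",np.percentile(C[m],[1,50,99],axis=0).round(1))
np.save("C.npy",C)
```

```text
t 2.15 tcp chute [-218.6   47.3  128.5] F [ 0.6  0.6 -0.1] w 0.3764869628421481
shift cur axes [-0.03  2.71 -0.03] shift in target axes [-0.03  2.71 -0.02] turn units [-0.02 -0.01  0.  ]
t 2.15 tcp chute [-218.6   47.3  128.5] F [ 0.6  0.6 -0.1] w 0.3764869628421481
shift cur axes [-0.03  4.73  1.13] shift in target axes [-0.03  4.72  1.14] turn units [-0.02 -0.01  0.  ]
3351 ((-92.88856506347656, 19.130577087402344), (82.302001953125, 60.435550689697266), 5.9200849533081055) [-99.21408415  19.77998668  35.66138827]
deck z -0.30335277710336583 27329
wall y range [[  -7.  -117.    45.2]
 [  -2.7   12.6   58.9]
 [   1.5  118.1   71.8]]
```

View pics/w1.png

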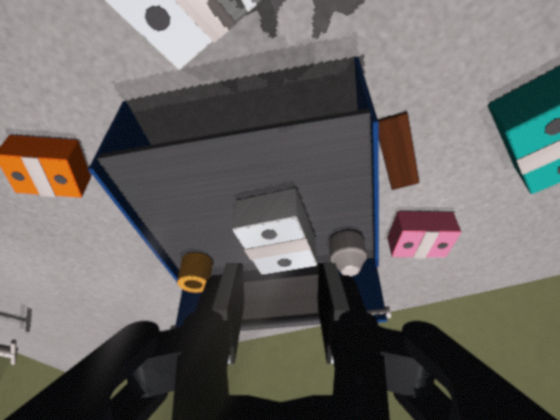

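The wrist view (inverted) shows the block at (275,235) between the bushing (195,272) and the chuck (348,250). Its numbers agree with the top camera, and the tool sits behind the block.

Request:
drive_tool(
  motion=[
    [[0,0.8,0.19],[0,0,0],0.25],
    [[0,0.8,0.19],[0,0,0],0.25],
    [[0,0.8,0.19],[0,0,0],0.25],
    [[0,0.8,0.19],[0,0,0],0.25],
    [[0,0.8,0.19],[0,0,0],0.25],
    [[0,0.72,0.18],[0,0,0],0.25],
    [[0,0,0],[0,0,0],0.25],
  ],
)

```text
time: 2.9
tool_pos: [0.5091, 0.0882, 0.0988]
tool_rot: [-0.424, 0.732, 0.46, -0.269]
contact_force: [-0.3, -0.0, 0.2]
gripper_width: 0.378
```

Run:
```python
from h import *
plan(-115,26.5,12,-11,30,1);plan(0,4,12,-11,30,1)
```

```text
t 2.9 tcp chute [-185.8   40.     8.8] F [-0.3 -0.   0.2] w 0.3776864773534369
shift cur axes [ 0.02  1.31 -2.57] shift in target axes [ 0.01  1.33 -2.56] turn units [-0.07  0.01 -0.04]
t 2.9 tcp chute [-185.8   40.     8.8] F [-0.3 -0.   0.2] w 0.3776864773534369
shift cur axes [ 0.02  3.63 -6.64] shift in target axes [ 0.01  3.67 -6.62] turn units [-0.07  0.01 -0.04]
```

Request:
drive_tool(
  motion=[
    [[0,0.26,-0.51],[0,0,0],0.25],
    [[0,0.26,-0.51],[0,0,0],0.25],
    [[0,0.13,-0.26],[0,0,0],0.25],
    [[0,0.13,-0.26],[0,0,0],0.25],
    [[0,0.13,-0.26],[0,0,0],0.25],
    [[0,0.13,-0.26],[0,0,0],0.25],
    [[0,0.13,-0.26],[0,0,0],0.25],
    [[0,0.13,-0.25],[0,0,0],0.25],
    [[0,0,0],[0,0,0],0.25],
  ],
)

```text
time: 3.8
tool_pos: [0.5763, 0.057, 0.1066]
tool_rot: [-0.423, 0.733, 0.462, -0.266]
contact_force: [0.5, -0.3, 0.1]
gripper_width: 0.375
```

```bash
cat > look.py <<'E'
from h import *
import sys
plan(0,4,11,-11,30,1)
for n in("wrist","top"):
    f=grab(n);cv2.imwrite(f"pics/{n}_{sys.argv[1]}.png",f["img"]);P=pts(f)
    C=w2c(P.reshape(-1,3)).reshape(P.shape)
    g=f["img"].min(2)
    m=(abs(C[...,2]-36)<4)&(abs(C[...,0]+70)<80)&(abs(C[...,1]-10)<45)&(f["range_z"]>0)&(g>95)
    if m.sum()>5:print(n,m.sum(),cv2.minAreaRect(C[m][:,:2].astype(np.float32)))
E
python3 look.py 2
```

```text
t 3.8 tcp chute [-113.    26.6   16.6] F [ 0.5 -0.3  0.1] w 0.3754038120095469
shift cur axes [-0.02  2.5  -3.88] shift in target axes [-0.02  2.5  -3.88] turn units [ 0.   -0.01 -0.01]
wrist 6539 ((-67.35653686523438, 5.909435272216797), (76.50569152832031, 140.06651306152344), 88.15701293945312)
top 285 ((-89.20259094238281, 20.784500122070312), (79.0919418334961, 59.92667770385742), 6.249701499938965)
```

View pics/wrist_2.png

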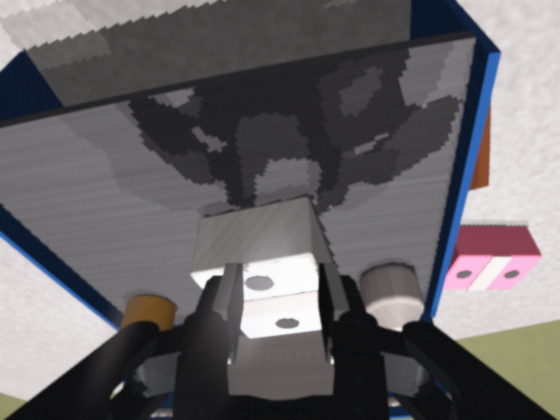

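The block has apparently not moved, yet the TCP reads past its tail. I'll check where the fingertips really are from the depth data.

Run:
```python
from h import *
f=grab("wrist");P=pts(f);C=w2c(P.reshape(-1,3)).reshape(P.shape)
for v in range(190,340,10):
    print(v,[(u,*C[v,u].round(0).astype(int)) if f["range_z"][v,u]>0 else (u,0) for u in(225,232,260,300,327,340)])
i=cv2.imread("pics/top_2.png")[130:260,225:350];cv2.imwrite("pics/tc2.png",cv2.resize(i,(577,600),interpolation=cv2.INTER_CUBIC))
```

```text
190 [(225, np.int64(-147), np.int64(5), np.int64(0)), (232, np.int64(-147), np.int64(9), np.int64(0)), (260, np.int64(-144), np.int64(22), np.int64(-1)), (300, np.int64(-140), np.int64(41), np.int64(0)), (327, np.int64(-138), np.int64(54), np.int64(0)), (340, np.int64(-137), np.int64(61), np.int64(0))]
200 [(225, np.int64(-140), np.int64(3), np.int64(0)), (232, np.int64(-139), np.int64(7), np.int64(-1)), (260, np.int64(-137), np.int64(20), np.int64(-1)), (300, np.int64(-135), np.int64(41), np.int64(1)), (327, np.int64(-131), np.int64(54), np.int64(0)), (340, np.int64(-130), np.int64(60), np.int64(0))]
210 [(225, np.int64(-134), np.int64(1), np.int64(0)), (232, np.int64(-133), np.int64(5), np.int64(0)), (260, np.int64(-133), np.int64(20), np.int64(3)), (300, np.int64(-135), np.int64(40), np.int64(8)), (327, np.int64(-123), np.int64(53), np.int64(0)), (340, np.int64(-122), np.int64(60), np.int64(0))]
220 [(225, np.int64(-132), np.int64(1), np.int64(5)), (232, np.int64(-132), np.int64(5), np.int64(6)), (260, np.int64(-133), np.int64(20), np.int64(9)), (300, np.int64(-135), np.int64(40),
[... 2808 characters left out ...]
51), np.int64(50), np.int64(69)), (340, np.int64(-156), np.int64(55), np.int64(72))]
320 [(225, np.int64(-161), np.int64(17), np.int64(74)), (232, np.int64(-159), np.int64(19), np.int64(73)), (260, np.int64(-78), np.int64(8), np.int64(36)), (300, np.int64(-74), np.int64(30), np.int64(36)), (327, np.int64(-152), np.int64(50), np.int64(73)), (340, np.int64(-160), np.int64(54), np.int64(77))]
330 [(225, np.int64(-161), np.int64(18), np.int64(78)), (232, np.int64(-157), np.int64(19), np.int64(76)), (260, np.int64(-63), np.int64(4), np.int64(35)), (300, np.int64(-59), np.int64(28), np.int64(36)), (327, np.int64(-149), np.int64(49), np.int64(75)), (340, np.int64(-164), np.int64(54), np.int64(82))]
```

View pics/tc2.png

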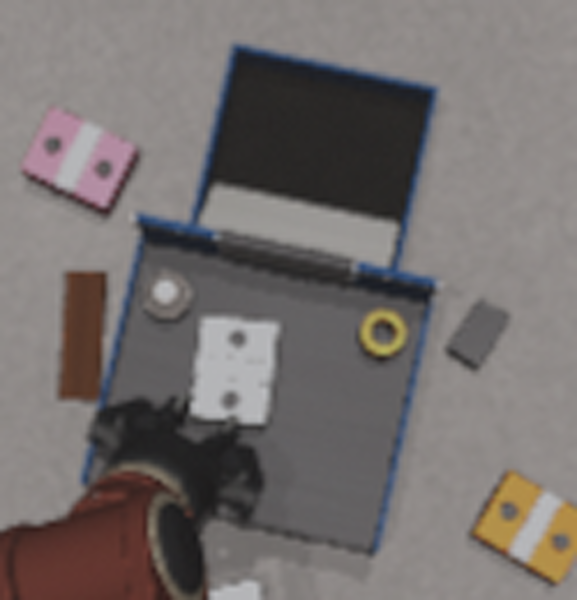

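Run:
```python
from h import *
M,p,s=cur();print(s["time"],w2c(p).round(1))
for n in("wrist","top"):
    f=grab(n);P=pts(f);T=(P-p)@M*1000
    ok=(f["range_z"]>0)&(np.linalg.norm(T,axis=-1)<150)
    C=w2c(P.reshape(-1,3)).reshape(P.shape)
    fing=ok&(C[...,2]>42)
    for a,b in((-45,-8),(8,45)):
        m=fing&(T[...,0]>a)&(T[...,0]<b)
        q=T[m]; o=np.argsort(-q[:,1])[:400:50]; print(n,m.sum(),q[o].round(0).tolist())
    for u in range(258,284,3) if n=="top" else []:
        print(u,[T[v,u].round(0).astype(int).tolist()+[int(C[v,u,2])] for v in(214,217,220,223,226)])
```

```text
3.95 [-114.    26.8   16.1]
wrist 14434 [[-39.0, 39.0, -121.0], [-25.0, 37.0, -119.0], [-26.0, 36.0, -119.0], [-12.0, 36.0, -119.0], [-33.0, 35.0, -121.0], [-26.0, 34.0, -121.0], [-15.0, 33.0, -118.0], [-16.0, 33.0, -119.0]]
wrist 14759 [[11.0, 35.0, -112.0], [18.0, 33.0, -111.0], [14.0, 32.0, -112.0], [16.0, 31.0, -112.0], [36.0, 30.0, -107.0], [27.0, 30.0, -111.0], [19.0, 29.0, -112.0], [31.0, 28.0, -110.0]]
top 146 [[-11.0, 23.0, -124.0], [-21.0, -57.0, -7.0], [-23.0, -98.0, -10.0]]
top 120 [[10.0, 17.0, -132.0], [30.0, -51.0, -5.0], [45.0, -100.0, -15.0]]
258 [[51, 7, 16, 2], [47, 5, 26, -1], [32, -84, -6, 91], [23, -124, -15, 130], [12, -186, -37, 195]]
261 [[41, 8, 12, 3], [30, -51, -5, 63], [22, -88, -13, 98], [14, -119, -17, 127], [4, -180, -38, 190]]
264 [[32, 15, 10, -1], [20, -53, -11, 67], [18, -40, 6, 47], [18, -3, 34, 1], [-5, -172, -38, 184]]
267 [[18, -17, -10, 35], [14, -15, 2, 28], [9, -28, 7, 36], [8, 3, 33, -3], [-9, -129, -21, 138]]
270 [[8, -16, -14, 37], [3, -23, -6, 38], [0, -23, 4, 33], [-2, -1, 25, 4], [-16, -109, -16, 118]]
273 [[-2, -14, -18, 36], [-6, -19, -10, 37], [-10, -18, 2, 31], [-19, -70, -12, 82], [-24, -92, -12, 101]]
276 [[-11, -8, -20, 32], [-16, -19, -14, 39], [-20, -22, -5, 37], [-27, -50, -7, 63], [-26, 6, 30, -4]]
279 [[-21, -6, -24, 33], [-26, -18, -18, 40], [-30, -21, -9, 39], [-32, 11, 16, -1], [-36, 3, 24, 1]]
282 [[-31, -5, -28, 34], [-35, -12, -20, 36], [-39, -9, -8, 28], [-42, 11, 12, 0], [-47, 3, 19, 3]]
```

Run:
```python
from h import *
M,p,s=cur()
f=grab("wrist");P=pts(f);T=(P-p)@M*1000;print(np.array(f["camera_matrix"]).round(1).tolist(),f["k1"])
Tc=np.array(f["T_tool_cam"]);K=np.array(f["camera_matrix"])
for q in([0,0,0],[20,0,10],[20,-40,10],[-20,-40,10],[20,-18.7,10]):
    c=np.linalg.inv(Tc)@np.array([*(np.array(q)/1000),1]);print(q,(K@c[:3]/c[2])[:2].round(0),c[2].round(3))
ok=(f["range_z"]>0)&(abs(T[...,2])<35)&(abs(T[...,0])<60)&(w2c(P.reshape(-1,3)).reshape(P.shape)[...,2]>40)
vs,us=np.nonzero(ok)
for v in range(255,300,5):
    w=np.nonzero(ok[v])[0]
    print(v,[(u,*T[v,u].round(0).astype(int).tolist()) for u in w[::12]])
cv2.imwrite("pics/w3.png",cv2.resize(f["img"][220:380,160:400],(780,520),interpolation=cv2.INTER_CUBIC))
```

```text
[[373.1, 0.0, 280.3], [0.0, 373.1, 206.6], [0.0, 0.0, 1.0]] -0.06433359561202855
[0, 0, 0] [281. 252.] 0.193
[20, 0, 10] [320. 234.] 0.19
[20, -40, 10] [330. 272.] 0.152
[-20, -40, 10] [232. 272.] 0.152
[20, -18.7, 10] [324. 250.] 0.172
255 []
260 []
265 [(np.int64(225), -23, -40, 13), (np.int64(237), -18, -40, 13), (np.int64(325), 18, -40, 13)]
270 [(np.int64(224), -23, -44, 13), (np.int64(236), -18, -44, 13), (np.int64(324), 17, -44, 13), (np.int64(336), 22, -44, 13)]
275 [(np.int64(213), -28, -41, 9), (np.int64(225), -22, -48, 13), (np.int64(237), -17, -49, 14), (np.int64(323), 16, -48, 13), (np.int64(335), 21, -48, 13), (np.int64(347), 27, -41, 9)]
280 [(np.int64(207), -29, -45, 9), (np.int64(219), -25, -45, 9), (np.int64(231), -19, -52, 13), (np.int64(243), -16, -35, 3), (np.int64(329), 18, -52, 13), (np.int64(341), 24, -46, 10), (np.int64(353), 29, -45, 9)]
285 [(np.int64(204), -30, -49, 9), (np.int64(216), -25, -48, 9), (np.int64(228), -19, -55, 13), (np.int64(240), -16, -46, 7), (np.int64(326), 16, -56, 13), (np.int64(338), 21, -54, 12), (np.int64(350), 27, -49, 9)]
290 [(np.int64(202), -30, -52, 9), (np.int64(214), -25, -53, 9), (np.int64(226), -20, -59, 13), (np.int64(238), -16, -53, 9), (np.int64(324), 16, -55, 11), (np.int64(336), 20, -59, 13), (np.int64(348), 26, -51, 8)]
295 [(np.int64(200), -30, -56, 9), (np.int64(212), -25, -57, 9), (np.int64(224), -20, -62, 13), (np.int64(237), -16, -56, 9), (np.int64(323), 16, -54, 8), (np.int64(335), 19, -63, 13), (np.int64(347), 24, -56, 9), (np.int64(359), 29, -56, 9)]
```

View pics/w3.png

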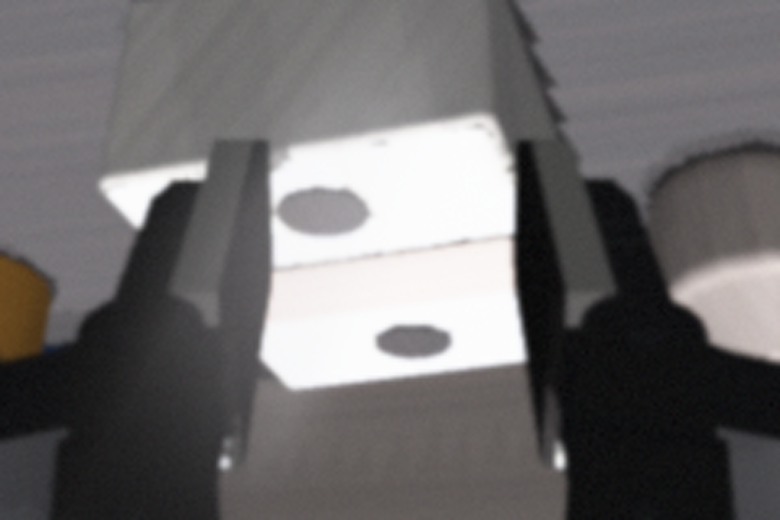

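The crop shows both pad ends at crop row about 140 (full-frame row about 263) over the block's tail. By depth they end about 37 mm short of the reported TCP, and the top camera agrees. So I was hovering above the block and touched nothing. I'll back off, descend further and work from the measured tip.

Request:
drive_tool(
  motion=[
    [[0,-0.3,0.51],[0,0,0],0.25],
    [[0,-0.3,0.51],[0,0,0],0.25],
    [[0,-0.3,0.5],[0,0,0],0.25],
    [[0,0.31,0.18],[0,0,0],0.25],
    [[0,0.31,0.18],[0,0,0],0.25],
    [[0,0.31,0.18],[0,0,0],0.25],
    [[0,0,0],[0,0,0],0.25],
  ],
)

```text
time: 4.8
tool_pos: [0.5344, 0.076, 0.0772]
tool_rot: [-0.424, 0.732, 0.461, -0.268]
contact_force: [-0.5, 0.5, 0.3]
gripper_width: 0.376
```

```bash
cat >> h.py <<'E'
TIP=37.
def tips():
    M,p,s=cur();t=w2c(p)-CR.T@M[:,1]*TIP
    print("t",s["time"],"tip",t.round(1),"F",(CR.T@s["contact_force"]).round(1))
    return t,M
def fingers(f,P):
    # measured end of the pads in tool coordinates (pixels of pads only)
    M,p,s=cur();T=(P-p)@M*1000
    m=(f["range_z"]>0)&(f["range_z"]<.18)&(abs(T[...,2]-10)<6)&(abs(T[...,0])<33)&(abs(T[...,0])>14)
    q=T[m];return np.percentile(q[:,1],[50,98,99.5,100]).round(1),m.sum()
E
python3 - <<'E'
from h import *
tips();f=grab("wrist");P=pts(f);print(fingers(f,P))
C=w2c(P.reshape(-1,3)).reshape(P.shape)
cv2.imwrite("pics/w4.png",cv2.resize(f["img"],(784,588)))
plan(0,0,0,-11,30,1)
E
```

```text
t 4.8 tip [-176.3   38.    19.3] F [-0.6  0.3  0.3]
(array([-68.8, -16.5, -15.6, -14.7]), np.int64(9041))
t 4.85 tcp chute [-157.7   34.7  -11.8] F [-0.8  0.9 -0.4] w 0.37469014422251073
shift cur axes [-0.15  2.81 -5.83] shift in target axes [-0.16  2.82 -5.83] turn units [-0.03 -0.   -0.02]
```

View pics/w4.png

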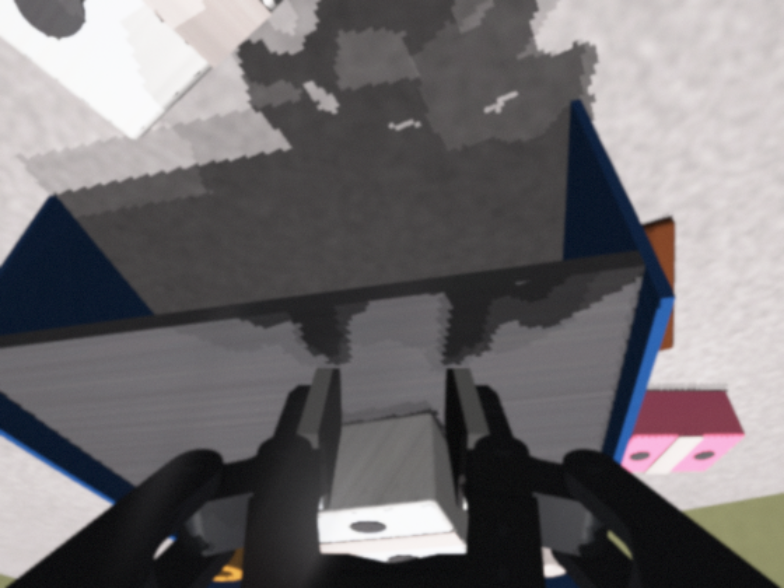

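The pads at (325,370) and (455,370) now sit just above their shadows on the deck, either side of the block's tail at (390,460). I'll lower slightly and push.

Request:
drive_tool(
  motion=[
    [[0,0.13,0.08],[0,0,0],0.25],
    [[0,0.13,0.07],[0,0,0],0.25],
    [[0,0.16,-0.28],[0,0,0],0.25],
    [[0,0.16,-0.28],[0,0,0],0.25],
    [[0,0.16,-0.28],[0,0,0],0.25],
    [[0,0.16,-0.28],[0,0,0],0.25],
    [[0,0.16,-0.28],[0,0,0],0.25],
    [[0,0.16,-0.28],[0,0,0],0.25],
    [[0,0.16,-0.28],[0,0,0],0.25],
    [[0,0,0],[0,0,0],0.25],
  ],
)

```text
time: 5.85
tool_pos: [0.5876, 0.0516, 0.073]
tool_rot: [-0.423, 0.733, 0.462, -0.266]
contact_force: [-0.9, -0.3, -0.3]
gripper_width: 0.374
```

```bash
cat > look.py <<'E'
from h import *
import sys
tips()
f=grab("top");cv2.imwrite(f"pics/top_{sys.argv[1]}.png",cv2.resize(f["img"][130:260,225:350],(577,600),interpolation=cv2.INTER_CUBIC));P=pts(f)
C=w2c(P.reshape(-1,3)).reshape(P.shape);g=f["img"].min(2)
m=(abs(C[...,2]-36)<5)&(abs(C[...,0]+60)<70)&(abs(C[...,1]-10)<50)&(f["range_z"]>0)&(g>110)
print(m.sum(),cv2.minAreaRect(C[m][:,:2].astype(np.float32)))
f=grab("wrist");cv2.imwrite(f"pics/wrist_{sys.argv[1]}.png",f["img"])
E
python3 look.py 5
```

```text
t 5.85 tip [-118.9   27.7   15. ] F [-0.8 -0.6 -0.3]
325 ((-71.59617614746094, 17.158164978027344), (79.09587860107422, 59.19869613647461), 6.33803129196167)
```

View pics/top_5.png

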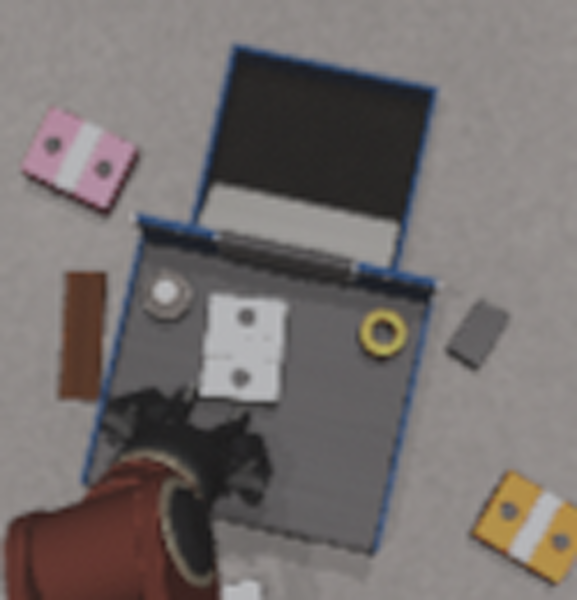

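The block is at (243,345) in the crop. It moved about 18 mm without turning: the left finger missed its left edge, so only the right finger pushed, near the middle. I'll back off, shift right about 12 mm and check the positions.

Request:
drive_tool(
  motion=[
    [[0,-0.27,0.72],[0,0,0],0.25],
    [[-0.5,0,0],[0,0,0],0.25],
    [[0,0,0],[0,0,0],0.25],
  ],
)

```text
time: 6.25
tool_pos: [0.5632, 0.0487, 0.0691]
tool_rot: [-0.423, 0.733, 0.462, -0.267]
contact_force: [-0.8, 0.1, 0.1]
gripper_width: 0.376
```

```bash
python3 look.py 6
```

```text
t 6.25 tip [-141.7   18.8   11.1] F [-0.8 -0.1  0.1]
316 ((-71.19841766357422, 17.164783477783203), (79.46652221679688, 59.07261276245117), 6.9996657371521)
```

Request:
drive_tool(
  motion=[
    [[0,0.145,-0.24],[0,0,0],0.25],
    [[0,0.145,-0.24],[0,0,0],0.25],
    [[0,0.145,-0.24],[0,0,0],0.25],
    [[0,0.145,-0.24],[0,0,0],0.25],
    [[0,0.145,-0.24],[0,0,0],0.25],
    [[0,0,0],[0,0,0],0.25],
  ],
)

```text
time: 6.95
tool_pos: [0.5967, 0.0333, 0.0691]
tool_rot: [-0.423, 0.733, 0.462, -0.266]
contact_force: [-1.4, -0.6, 0.3]
gripper_width: 0.372
```

```bash
python3 look.py 7
```

```text
t 6.95 tip [-105.5   12.3   11.1] F [-1.2 -0.9  0.3]
306 ((-49.888702392578125, 7.436138153076172), (59.67650604248047, 79.39359283447266), 89.85675048828125)
```

Request:
drive_tool(
  motion=[
    [[0,0.165,-0.277],[0,0,0],0.25],
    [[0,0.165,-0.277],[0,0,0],0.25],
    [[0,0.165,-0.277],[0,0,0],0.25],
    [[0,0.165,-0.277],[0,0,0],0.25],
    [[0,0.165,-0.277],[0,0,0],0.25],
  ],
)

```text
time: 7.55
tool_pos: [0.6325, 0.0162, 0.0682]
tool_rot: [-0.423, 0.733, 0.462, -0.267]
contact_force: [-4.1, 2.5, 1.7]
gripper_width: 0.377
```

```bash
python3 look.py 8
```

```text
t 7.55 tip [-66.5   4.7  10.3] F [-4.6  1.4  1.7]
226 ((-25.66707992553711, -5.315460205078125), (59.71169662475586, 60.92948532104492), 80.33543395996094)
```

View pics/top_8.png

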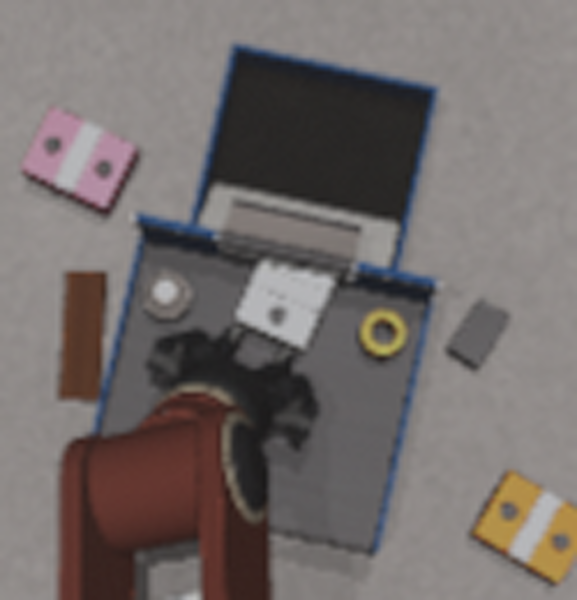

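The block at (285,300) is square on both fingers, inside the doorway and lifting the flap. I'll continue pushing.

Request:
drive_tool(
  motion=[
    [[0,0.163,-0.277],[0,0,0],0.25],
    [[0,0.163,-0.277],[0,0,0],0.25],
    [[0,0.163,-0.277],[0,0,0],0.25],
    [[0,0.163,-0.277],[0,0,0],0.25],
  ],
)

```text
time: 8.05
tool_pos: [0.6612, 0.0026, 0.0683]
tool_rot: [-0.423, 0.733, 0.462, -0.267]
contact_force: [-4.4, 2.1, 5.7]
gripper_width: 0.377
```

Request:
drive_tool(
  motion=[
    [[0,0.163,-0.277],[0,0,0],0.25],
    [[0,0.163,-0.277],[0,0,0],0.25],
    [[0,0.163,-0.277],[0,0,0],0.25],
    [[0,0,0],[0,0,0],0.25],
  ],
)

```text
time: 8.45
tool_pos: [0.6837, -0.0084, 0.0681]
tool_rot: [-0.423, 0.733, 0.462, -0.266]
contact_force: [0.5, 0.1, 0.9]
gripper_width: 0.378
```

```bash
python3 look.py 9
python3 - <<'E'
from h import *
f=grab("scene");cv2.imwrite("pics/sc9.png",cv2.resize(f["img"][130:330,160:360],(600,600),interpolation=cv2.INTER_CUBIC))
E
```

```text
t 8.45 tip [-10.7  -6.3  10.1] F [0.4 0.2 0.9]
0 ((0.0, 0.0), (0.0, 0.0), 0.0)
```

View pics/sc9.png

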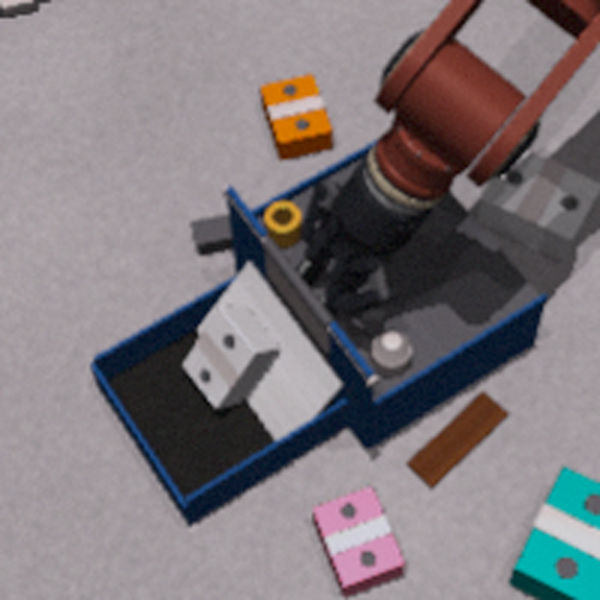

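The block is in the tray at (235,360), with the flap hanging between the wings. I'll draw the fingers back.

Request:
drive_tool(
  motion=[
    [[0,-0.17,0.28],[0,0,0],0.25],
    [[0,-0.33,0.55],[0,0,0],0.25],
    [[0,-0.33,0.55],[0,0,0],0.25],
    [[0,-0.33,0.55],[0,0,0],0.25],
    [[0,-0.33,0.55],[0,0,0],0.25],
    [[0,-0.33,0.55],[0,0,0],0.25],
    [[0,-0.8,0],[0,0,0],0.25],
    [[0,-0.8,0],[0,0,0],0.25],
    [[0,-0.8,0],[0,0,0],0.25],
    [[0,-0.8,0],[0,0,0],0.25],
    [[0,-0.8,0],[0,0,0],0.25],
    [[0,-0.8,0],[0,0,0],0.25],
  ],
)

```text
time: 9.8
tool_pos: [0.5477, 0.0567, 0.1737]
tool_rot: [-0.423, 0.732, 0.462, -0.267]
contact_force: [-0.0, 0.6, -0.4]
gripper_width: 0.375
```

Request:
drive_tool(
  motion=[
    [[0,0,0],[0,0,0],0.25],
    [[0,0,0],[0,0,0],0.25],
    [[0,0,0],[0,0,0],0.25],
    [[0,0,0],[0,0,0],0.25],
    [[0,0,0],[0,0,0],0.25],
    [[0,0,0],[0,0,0],0.25],
    [[0,0,0],[0,0,0],0.25],
    [[0,0,0],[0,0,0],0.25],
  ],
)

```text
time: 10.6
tool_pos: [0.549, 0.0562, 0.1732]
tool_rot: [-0.423, 0.733, 0.462, -0.267]
contact_force: [-0.6, -0.3, -0.9]
gripper_width: 0.372
```

Run:
```python
from h import *
tips()
f=grab("top");P=pts(f);C=w2c(P.reshape(-1,3)).reshape(P.shape);g=f["img"].min(2)
m=(C[...,0]>12)&(C[...,0]<175)&(abs(C[...,1])<80)&(C[...,2]<-20)&(g>110)
q=C[m];print("bright in tray",len(q),q.mean(0).round(0),np.percentile(q,[5,95],axis=0).round(0))
m=(C[...,0]>95)&(C[...,0]<170)&(abs(C[...,1])<80)&(g<60);print("floor z",np.median(C[m][:,2]))
t0=np.load("top1.npy");C0=w2c(t0.reshape(-1,3)).reshape(t0.shape);d=abs(C0-C).max(-1)
m=(abs(C0[...,1])<50)&(C0[...,0]>-5)&(C0[...,0]<25)&(C0[...,2]>-20);print("flap region z diff",np.percentile(abs(P[m]-t0[m])[:,2],[50,90,99]).round(4))
i0=cv2.imread("pics/top1.png")
for n,(u,v) in dict(chuck=(261,195),bush=(308,202)).items(): print(n,cv2.absdiff(i0,f["img"])[v-6:v+7,u-6:u+7].mean())
s=grab("scene")["img"];a=cv2.resize(f["img"][130:250,230:345],(390,407),interpolation=cv2.INTER_CUBIC);b=cv2.resize(s[150:310,180:340],(407,407),interpolation=cv2.INTER_CUBIC)
cv2.imwrite("pics/fin.png",np.hstack([a,b]))
```

```text
t 10.6 tip [-157.4   22.5  115.3] F [-0.5 -0.5 -0.9]
bright in tray 335 [ 61.   2. -45.] [[ 30. -73. -72.]
 [102.  72. -23.]]
floor z -79.88717239626456
flap region z diff [0.003  0.0077 0.0111]
chuck 1.8303747534516766
bush 1.7692307692307692
```

View pics/fin.png

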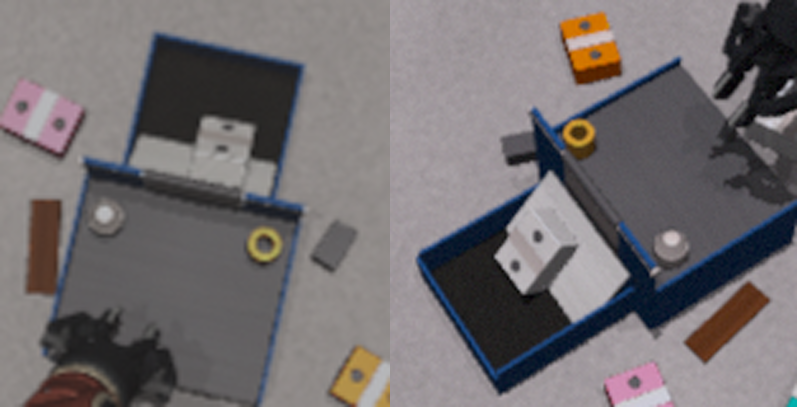

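Run:
```python
from h import *
for n in("top","scene"):
    f=grab(n);P=pts(f);C=w2c(P.reshape(-1,3)).reshape(P.shape)
    # heights over slope/floor surface
    sl=np.maximum(-80,-(C[...,0]-6)*np.tan(np.deg2rad(48)))
    m=(C[...,0]>15)&(C[...,0]<165)&(abs(C[...,1])<75)&(C[...,2]-sl>12)&(C[...,2]<12)
    q=C[m];print(n,len(q),np.percentile(q,[1,50,99],axis=0).round(0).tolist())
    # profile along x through block middle in y
    y0=np.median(q[:,1])
    for x in range(10,130,8):
        k=(abs(C[...,0]-x)<4)&(abs(C[...,1]-y0)<15)
        print(x,k.sum(),np.round(np.median(C[k][:,2]) if k.sum() else np.nan,0),end=" | ")
    print()
    m2=m&(f["img"].min(2)>100)
    q=C[m2];u,s,v=np.linalg.svd(q-q.mean(0));print("plane n",v[2].round(2),s.round(0))
```

```text
top 280 [[32.0, -47.0, -53.0], [62.0, -18.0, -14.0], [106.0, 12.0, 5.0]]
10 4 71.0 | 18 0 nan | 26 7 -21.0 | 34 20 -16.0 | 42 22 -7.0 | 50 17 0.0 | 58 16 -2.0 | 66 11 -8.0 | 74 14 -17.0 | 82 13 -25.0 | 90 11 -36.0 | 98 13 -45.0 | 106 7 -50.0 | 114 8 -78.0 | 122 15 -80.0 | 
plane n [ 0.57 -0.02  0.82] [435. 287. 126.]
scene 652 [[35.0, -49.0, -61.0], [74.0, -13.0, -22.0], [108.0, 13.0, 5.0]]
10 77 18.0 | 18 33 -12.0 | 26 28 -20.0 | 34 21 -16.0 | 42 18 -8.0 | 50 18 -0.0 | 58 34 -1.0 | 66 37 -9.0 | 74 31 -18.0 | 82 32 -25.0 | 90 37 -34.0 | 98 28 -42.0 | 106 49 -54.0 | 114 22 -82.0 | 122 26 -80.0 | 
plane n [-0.62 -0.01 -0.78] [603. 419. 144.]
```

```bash
python3 -c "
from plant import manip
print(manip.job_done()); print(manip.state()['time'])"
```

```text
the job is handed in; nothing more can be done
None
the job is handed in; nothing more can be done
```

I pushed the block along the deck, through the doorway and under the flap. It dropped into the catch tray, and I drew the fingers back before handing in at about 10.7 s.

**Last checks:**
- **Block:** it lies inside the tray walls, clear of the flap. Its nose is on the tray floor and its body leans back on the 48° slope, with the top face at about 45°, so it is not flat on the floor. It looked the same in two views about 2 s apart. I left it there rather than reach in again.
- **Flap:** it hangs shut in the final pictures. The depth check against the first picture differed by 3 mm at the median and up to 11 mm at the worst pixels. I took that as camera noise, so it supports the pictures but does not prove the flap shut.
- **Other things:** the pictures around the chuck and bushing are unchanged. The strip and offcut look undisturbed. I did not check the driver, brush or drill at the end.
- **Robot:** the fingertips finished about 115 mm above the deck, touching nothing. The highest force I saw was about 8 N.

**What disagreed or went wrong:**
- **Fingertip position:** in the camera depth, the fingertips end about 37 mm short of the reported TCP. My first push therefore passed above the block without touching it, and I worked from the measured tips after that.
- **Second push:** only one finger met the block, so it moved without turning. I backed off, shifted right about 12 mm, and the block then ran square on both fingers.

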